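# Shut and bolt the clear ball box

## Task

Press the half-open lid of the clear box fully shut. Then push the bolt's yellow tab all the way in and let it go, so that the bolt springs back against the dropped stop pin and stays latched half-way, across the shut lid. Leave the pin's red knob unpulled, the ball in the box, and the things lying round the board where they are.

Things in the scene. Friction and masses are not known exactly. Their poses are not given: they have to be found in the camera images.
- fixture: plywood board 200 (x) by 340 (y) by 12 mm thick, fixed to the white worktop, origin at the centre of its underside on the worktop, z up. At its +y half stands a clear box 130 by 150 mm, centred at x 0, y +75 mm, rim 67 mm above the worktop. At its -y half is a grey pedestal (x -45 to +5, y -103 to -13 mm) carrying the bolt; nothing there but the tab and the pin's red knob stands higher than 103 mm.
- lid (a joint): angle of the box's clear lid, rad: 0 = shut, grows as it opens upward, starts 0.3 to 0.7. Lid 134 by 154 by 5 mm, blue rim, hinged along the board's y axis at board x +65 mm, z 67 mm (the side away from the arm); its friction hinge stays where it is left, and a downward push of 3 N on it is ample to shut it. Shut, its top is 72 mm above the worktop
- lid_press (a point): point on the upper face of the lid, at the middle of its width and 80 mm from the hinge line; moves with the lid. Shut, it lies at board x -15, y +75, z 72 mm
- bolt (a joint): travel of the bolt along the board's +y, m: 0 = out (start), 0.050 = end stop. A return spring pushes it back to 0 with 2.4 N at 0 rising to 8.4 N at 0.050. Once pushed past about 0.031 the stop pin drops behind a step of the bolt, and the released bolt comes to rest against it at 0.030, half-way. The nose then lies 22 mm over the lid, 3 mm above it; if the lid is not shut the nose strikes or goes under it
- tab_face (a point): centre of the flat outer (-y) face of the bolt's upright yellow tab, the face to push, towards the board's +y. Face 30 mm wide (board x), from 75 to 120 mm above the worktop; tab 10 mm thick. With the bolt out the point lies at board x -20, y -135, z 97.5 mm; moves with the bolt. Beside it on the outer side only the bare board, 12 mm high, is below
- pin (a joint): drop of the spring-loaded stop pin, m: 0 = riding on the bolt (start), 0.008 = dropped and latching; below 0 = pulled up
- pin_head (a point): top of the stop pin's red knob, 18 mm across, at board x -20, y -55 mm; 121 mm above the worktop at the start, 113 mm when dropped
- ball_center (a point): centre of the red ball, 40 mm across, lying loose in the clear box
- dumbbell: navy dumbbell with six-sided ends, 150 long (its x) by 58 by 50 mm high, origin under its middle, on the worktop at the side of the board nearest the arm; leave alone
- roller: wooden massage roller, a block on four wheels, 90 by 76 by 40 mm high, on the worktop beyond the board, origin under its middle; leave alone
- carabiner: aluminium carabiner 85 by 50 by 9 mm lying on the worktop beyond the board, origin at its middle; leave alone
- clamp: small black spring clamp with green jaws, 110 by 60 by 18 mm lying on the worktop beyond the board, origin at its pivot; leave alone

How it is judged:
By the outcome, as a careful person would: the job done as asked, in the order asked, and still so for the second after the job is handed in, with the robot touching nothing.
It also fails if it takes over 42 s, if anything falls off the work surface, if the arm or the gripper's body presses on something with over 40 N, if the wrist force passes 120 N, or if a joint passes its speed limit or range.

## Robot

A 6-joint arm with a two-finger parallel gripper is mounted at the origin on the work surface. World frame = base frame: x ahead of the robot, y to its left, z up, the work surface at z = 0. Lengths are in m, angles in rad, forces in N, time in s.
With the tool pointing down it reaches from about 0.375 to 0.925 m from the base axis. Payload 5.7 kg.
Tool frame: the origin (TCP) lies on the centre line of the jaws, within the pads' length; the fingertips stand 14 mm ahead of it and the grasp point (between the pads) lies 5 mm behind it; z points along the fingers, y is the direction in which the jaws open and shut (so a half turn about z gives the same grasp; the last joint's range is limited). The gripper opens to 85 mm and grips with 20 to 120 N. Pads are 22 mm wide; open, the fingers measure 114 mm over their backs; the gripper's body (76 mm by 85 mm) begins 54 mm behind the grasp point. The pads swing forward as they close: fully open they stand 13 mm farther back than shut.
Start: joints at [-1.348, 0.359, 1.51, -0, 1.272, -0.115], TCP at [0.199, -0.566, 0.245] pointing down, gripper open.
Joint ranges: [-2.97, 2.97], [-1.01, 2.36], [0.21, 2.38], [-0.96, 4.11], [0.2, 2.71], [-2.98, 2.98]. Speed limits (rad/s): [2.39, 2.39, 3.14, 3.14, 3.14, 3.14].

## Interface

Orientations are given as a unit quaternion [x, y, z, w].
In Python, from bench import manip, viewer gives the robot as it stands. Calls block until the motion is done:
- manip.move_to(position, orientation): joint-space move of the TCP to a pose.
- manip.movel(position, rotation=None, speed=0.15, threshold=None): straight line of the TCP; rotation=None keeps the orientation; speed is the mean speed in m/s. With threshold (N) it stops when the force on the tool has changed by that much, and returns True; else False.
- manip.goto_joints(angles): joint-space move.
- manip.command_gripper(opening, squeeze=None): finger opening in m; squeeze is the grip in N (None keeps the last); returns when the fingers have stopped.
- manip.wait(seconds).
- manip.inverse_kinematics(position, orientation): joint angles nearest the present ones, or None.
- manip.observe(): the state.
- viewer.snapshot(name): name is "side" or "top" or "wrist"; returns a dict with "color" (480x640x3 uint8, red, green, blue), "K" (3x3 intrinsics, pixels), "R" (3x3) and "t" (3): a world point X has camera coordinates R X + t. Camera axes: x right, y down, z forward; pixel columns grow to the right and rows downward; lengths in m; the calibration is good to about 2 mm. A picture is of the moment at which its call begins. There is no depth.
A pose or a line that the arm cannot do raises manip.MotionError and nothing moves.
- manip.close_job(): hands the job in, once; it reports no verdict.
Trained networks look in a picture, given as the dict that the camera call returned (one of the last four; its "shot" number tells which), for a name from the list of things; names that differ only in an ending like _2 or _b are one class to them, and where a whole thing is asked for, a point or a joint stands for the part that bears it (a point fixed in the world has none). Each returns a list of dicts, best first, with "conf" (0 to 1); they miss things now and then, are a little off and sometimes report something else, mostly with a low value. They report only what shows in the picture. A call takes as long as a camera call.
- viewer.recognise(name, picture): "point" ([row, column] in pixels, amid what is visible of it).
The state is a dict: "clock": time; "joint_positions": joint angles; "joint_velocities": joint speeds; "tau": joint torques, N m; "tool_pos": TCP position; "tool_rot": TCP orientation; "ft_force": force on the tool from outside, world axes, zero at the start; "wrist_torque": the same for the moment, N m; "finger_gap": finger opening in m.
Only numpy, scipy, OpenCV 4.12 (cv2) and the standard library are available. Lean on these libraries where they do the work, as an engineer would, in place of code of your own. Each camera call takes 0.05 s, during which the arm holds its last target.

## Working session

There is one attempt and no reset: what is moved stays moved. The work goes in short steps, each a Python script; the robot and the scene stay as the last script left them, time stands still between calls to the robot, and variables do not carry over. Pictures are saved under pics/ and viewed, and the job is handed in when it is done.

```bash
mkdir -p pics; ls; python3 - <<'E'
from bench import manip, viewer
import cv2,pickle
d={}
for n in ["side","top","wrist"]:
    p=viewer.snapshot(n); d[n]=p
    cv2.imwrite(f"pics/a_{n}.png",p["color"][:,:,::-1])
    for k in ["fixture","lid","lid_press","tab_face","pin_head","ball_center","bolt","dumbbell"]:
        r=viewer.recognise(k,p)
        print(n,k,[( [round(float(v)) for v in q["point"]],round(q["conf"],2)) for q in r[:2]])
pickle.dump(d,open("a.pkl","wb"))
print(manip.observe())
E
```

```text
pics
side fixture [([294, 348], 0.8)]
side lid [([256, 329], 0.75)]
side lid_press [([255, 330], 0.77)]
side tab_face [([199, 357], 0.76), ([241, 276], 0.75)]
side pin_head []
side ball_center [([290, 329], 0.85)]
side bolt [([198, 359], 0.59)]
side dumbbell [([287, 434], 0.66)]
top fixture [([241, 351], 0.86)]
top lid [([237, 304], 0.96), ([154, 320], 0.59)]
top lid_press [([236, 306], 0.86)]
top tab_face [([228, 418], 0.58)]
top pin_head [([230, 392], 0.55)]
top ball_center []
top bolt [([229, 414], 0.69)]
top dumbbell [([325, 379], 0.58)]
wrist fixture []
wrist lid []
wrist lid_press []
wrist tab_face []
wrist pin_head []
wrist ball_center []
wrist bolt []
wrist dumbbell []
{'clock': 1.35, 'joint_positions': array([-1.34813388e+00,  3.58806647e-01,  1.51037847e+00, -3.07883867e-05,
        1.27252079e+00, -1.15085537e-01]), 'joint_velocities': array([ 1.62824625e-05,  1.19603549e-03,  1.61330855e-04, -4.35970964e-04,
       -1.70256034e-03, -8.23373025e-04]), 'tau': array([ 2.71438745e-03, -5.27590370e+01, -2.79047281e+01,  6.28987141e-05,
        1.70120973e-03, -6.07096666e-06]), 'tool_pos': array([ 0.19880321, -0.5660804 ,  0.24527103]), 'tool_rot': array([ 9.85773881e-01,  1.68076926e-01, -1.77372765e-05, -5.57530089e-05]), 'ft_force': array([ 0.03794086, -0.14135504,  0.35228105]), 'wrist_torque': array([ 0.03330952, -0.01614344,  0.02954713]), 'finger_gap': 0.0853568906864465}
```

View pics/a_side.png

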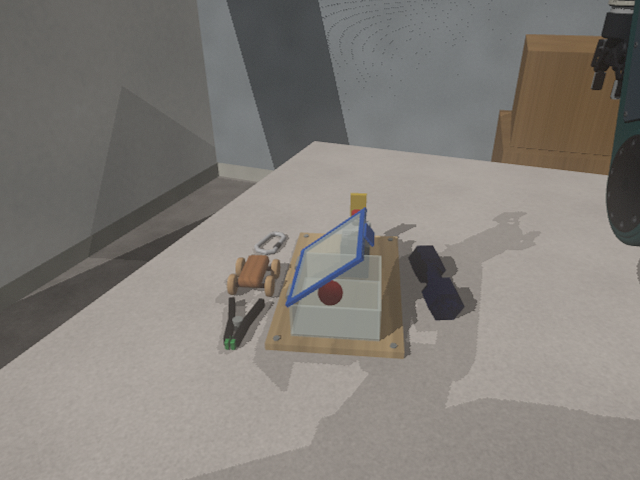

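View pics/a_top.png

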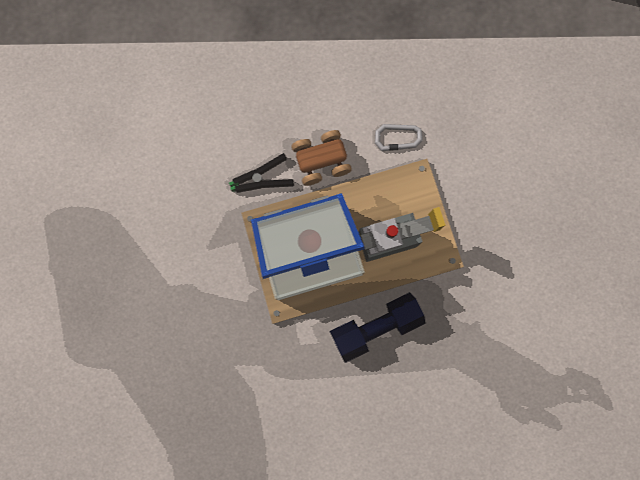

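```bash
python3 - <<'E'
import pickle,cv2
d=pickle.load(open("a.pkl","rb"))
p=d["top"]["color"][110:370,220:480,::-1]
cv2.imwrite("pics/a_topz.png",cv2.resize(p,(600,600),interpolation=cv2.INTER_CUBIC)[:600])
for n in d: print(n,d[n]["K"].round(1).tolist(),d[n]["R"].round(3).tolist(),d[n]["t"].round(3).tolist())
E
```

```text
side [[473.7, 0.0, 324.9], [0.0, 473.7, 240.8], [0.0, 0.0, 1.0]] [[-0.927, -0.376, -0.009], [-0.177, 0.457, -0.872], [0.332, -0.806, -0.49]] [0.584, 0.186, 0.631]
top [[550.6, 0.0, 318.9], [0.0, 550.6, 244.4], [0.0, 0.0, 1.0]] [[-0.007, -1.0, -0.014], [-0.989, 0.009, -0.145], [0.145, 0.013, -0.989]] [0.061, 0.583, 0.876]
wrist [[366.7, 0.0, 318.9], [0.0, 366.7, 237.2], [0.0, 0.0, 1.0]] [[0.332, -0.943, -0.0], [-0.894, -0.315, 0.319], [-0.301, -0.106, -0.948]] [-0.6, -0.042, 0.381]
```

View pics/a_topz.png

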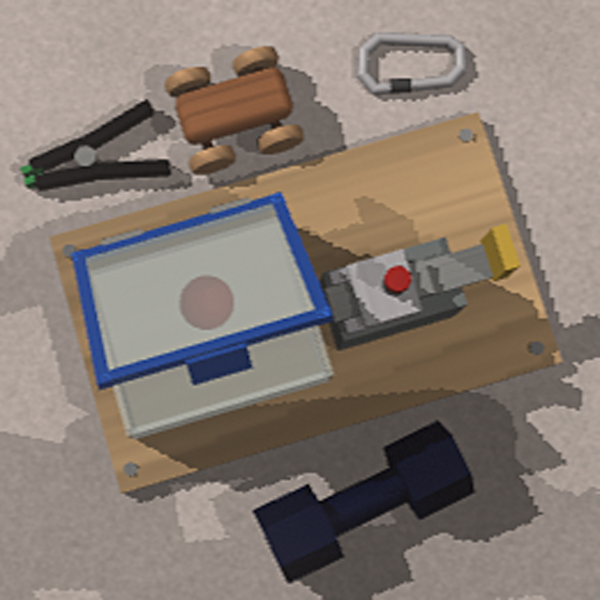

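The side view shows the half-open blue-rimmed lid with free corners at about (363,264) and (366,211), and the tab at (358,200). The zoomed top view shows the board corners, with the knob at full-image pixel (230,392) and the tab at (228,418). Next I fit the board pose and lid angle.

```bash
cat > h.py <<'E'
import numpy as np,cv2,pickle
from scipy.optimize import least_squares
def proj(p,X):
    c=p["R"]@X+p["t"]; q=p["K"]@c; return q[:2]/q[2]
def b2w(s,b):
    x,y,a=s[:3]; c,sn=np.cos(a),np.sin(a); b=np.asarray(b,float)
    return np.array([x+c*b[0]-sn*b[1],y+sn*b[0]+c*b[1],b[2]])
def lidpt(th,d,y,h=.005):
    # distance d from hinge, h above underside
    return [.065-d*np.cos(th)+h*np.sin(th), y, .067+d*np.sin(th)+h*np.cos(th)]
E
python3 - <<'E'
from h import *
d=pickle.load(open("a.pkl","rb"))
z=lambda u,v:(220+u*260/600,110+v*260/600)
O=[("top",z(478,113),[.1,-.17,.012]),("top",z(558,357),[-.1,-.17,.012]),("top",z(122,489),[-.1,.17,.012]),("top",z(50,238),[.1,.17,.012]),
("top",z(397,276),[-.02,-.055,.121]),
("side",(268,347),[.1,.17,.012]),("side",(406,354),[-.1,.17,.012])]
L=[("top",z(101,383),.152),("top",z(331,318),-.002),("side",(363,264+2),.152),("side",(365,212),-.002)]
def f(s):
    r=[proj(d[n],b2w(s,b))-u for n,u,b in O]
    r+=[proj(d[n],b2w(s,lidpt(s[3],.134,y)))-u for n,u,y in L]
    return np.concatenate(r)
S=least_squares(f,[.6,-.05,.2,.5],loss="soft_l1")
s=S.x;print(s,f(s).reshape(-1,2).round(1).tolist())
np.save("s.npy",s)
im=d["top"]["color"][:,:,::-1].copy(); im2=d["side"]["color"][:,:,::-1].copy()
def draw(im,n,pts,c):
    q=np.array([proj(d[n],b2w(s,b)) for b in pts]); cv2.polylines(im,[np.round(q*16).astype(np.int32)],True,c,1,shift=4)
for n,i in(("top",im),("side",im2)):
    draw(i,n,[[.1,.17,.012],[-.1,.17,.012],[-.1,-.17,.012],[.1,-.17,.012]],(0,255,0))
    draw(i,n,[lidpt(s[3],D,y) for D,y in((0,-.002),(0,.152),(.134,.152),(.134,-.002))],(0,0,255))
    draw(i,n,[[-.035,-.135,.075],[-.005,-.135,.075],[-.005,-.135,.12],[-.035,-.135,.12]],(255,0,255))
o=np.hstack([cv2.resize(im[110:370,220:480],(400,400)),cv2.resize(im2[170:370,220:420],(400,400))])
cv2.imwrite("pics/fit.png",o)
for b in ([-.015,.075,.072],[-.02,-.135,.0975],[-.02,-.055,.121]): print(b2w(s,b))
E
```

```text
[0.59744288 0.00226043 0.28541785 0.65924113] [[-1.1, -1.8], [1.2, 0.7], [-0.9, 1.4], [-1.3, -0.8], [-0.1, -0.0], [-3.2, -2.5], [-1.0, -0.8], [-1.2, 2.1], [0.3, -0.1], [1.2, -7.2], [1.9, -3.9]]
[0.56193284 0.07000286 0.072     ]
[ 0.61626239 -0.13290919  0.0975    ]
[ 0.59373771 -0.05614567  0.121     ]
```

View pics/fit.png

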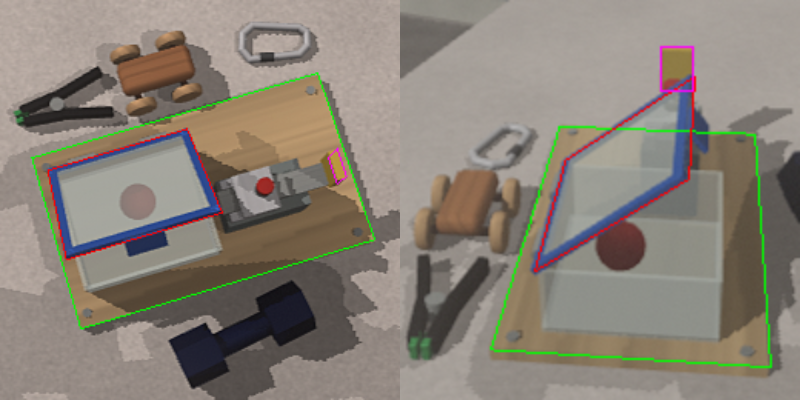

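The fit is good, with a lid angle of about 0.65 rad. The closed fingertips must stay above the 103 mm pedestal during the push. I'll shut the lid first.

```bash
cat >> h.py <<'E'
from scipy.spatial.transform import Rotation as Ro
def quat(a,flip):
    # tool z down, tool y along +-board x
    y=np.array([np.cos(a),np.sin(a),0])*flip; z=np.array([0,0,-1.]); x=np.cross(y,z)
    return Ro.from_matrix(np.c_[x,y,z]).as_quat()
E
python3 - <<'E'
from h import *
from bench import manip,viewer
s=np.load("s.npy")
for fl in(1,-1):
    for b in([-.015,.075,.2],[-.02,-.18,.122],[-.02,-.09,.122]):
        j=manip.inverse_kinematics(b2w(s,b),quat(s[2],fl)); print(fl,None if j is None else np.round(j,2))
E
```

```text
1 [ 0.    0.36  1.64 -0.    1.15 -0.28]
1 [-0.38  0.55  1.51 -0.    1.07 -0.66]
1 [-0.26  0.5   1.62 -0.    1.02 -0.55]
-1 [ 0.    0.36  1.64 -0.    1.15  2.86]
-1 [-0.38  0.55  1.51 -0.    1.07  2.48]
-1 [-0.26  0.5   1.62 -0.    1.02  2.6 ]
```

```bash
python3 - <<'E'
from h import *
from bench import manip,viewer
s=np.load("s.npy"); q=quat(s[2],1)
manip.command_gripper(0.0)
manip.move_to(b2w(s,[-.015,.075,.22]),q)
manip.movel(b2w(s,[-.015,.075,.155]),speed=.15)
f0=manip.observe()["ft_force"]
r=manip.movel(b2w(s,[-.015,.075,.082]),speed=.04,threshold=10)
o=manip.observe(); print(r,o["tool_pos"],o["ft_force"]-f0,o["clock"],o["finger_gap"])
p=viewer.snapshot("side"); cv2.imwrite("pics/b_side.png",cv2.resize(p["color"][120:400,180:500,::-1],(640,560)))
E
```

```text
True [0.56178357 0.06999627 0.0859707 ] [-1.06638555 -0.15416952  7.49853828] 6.8583 -0.00011242683124606059
```

View pics/b_side.png

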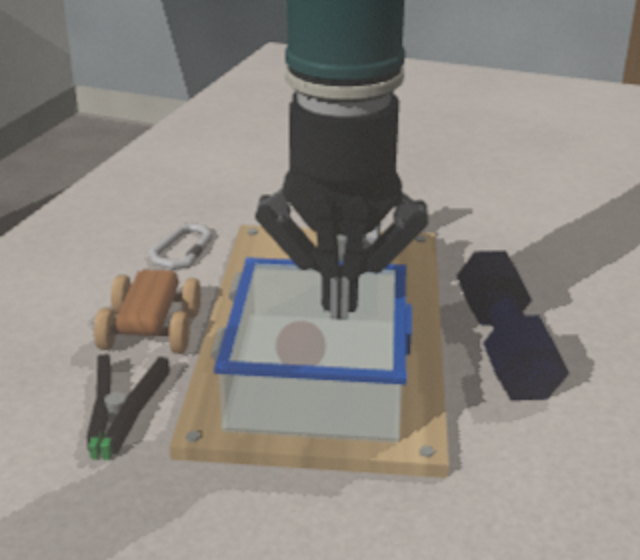

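The lid is shut: fingertip at 72 mm, and the side picture shows its rim seated on the box with the ball inside. Next is moving round to the tab.

```bash
python3 - <<'E'
from h import *
from bench import manip,viewer
s=np.load("s.npy"); q=quat(s[2],1)
manip.movel(b2w(s,[-.015,.075,.20]),speed=.2)
manip.move_to(b2w(s,[-.02,-.19,.20]),q)
manip.movel(b2w(s,[-.02,-.19,.122]),speed=.12)
o=manip.observe(); print(o["tool_pos"],o["clock"])
for n in("top","side"):
    p=viewer.snapshot(n); cv2.imwrite(f"pics/c_{n}.png",cv2.resize(p["color"][110:370,210:490,::-1],(560,520)))
    for k in ("tab_face","pin_head"): print(n,k,viewer.recognise(k,p)[:1])
    print(proj(p,b2w(s,[-.02,-.13,.12])),proj(p,b2w(s,[-.02,-.055,.121])))
E
```

```text
[ 0.63232722 -0.18552302  0.12265393] 9.4667
top tab_face [{'point': [229.3, 418.5], 'conf': 0.58}]
top pin_head [{'point': [156.3, 321.8], 'conf': 0.23}]
[438.51331637 215.66125623] [391.93517391 229.55291209]
side tab_face [{'point': [285.5, 435.7], 'conf': 0.64}]
side pin_head [{'point': [214.4, 355.0], 'conf': 0.54}]
[358.18842466 194.30531543] [356.50892581 211.3858774 ]
```

View pics/c_top.png

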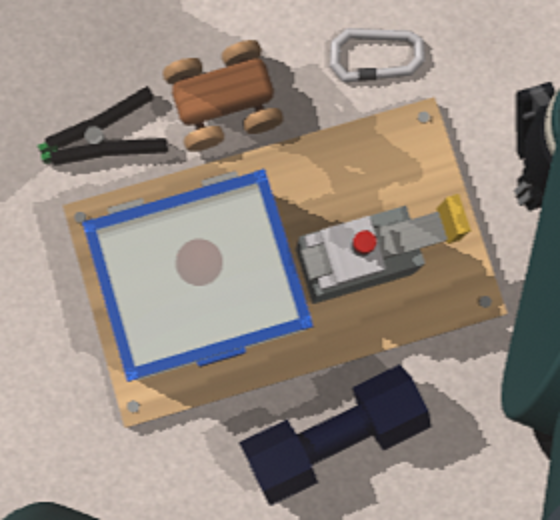

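View pics/c_side.png

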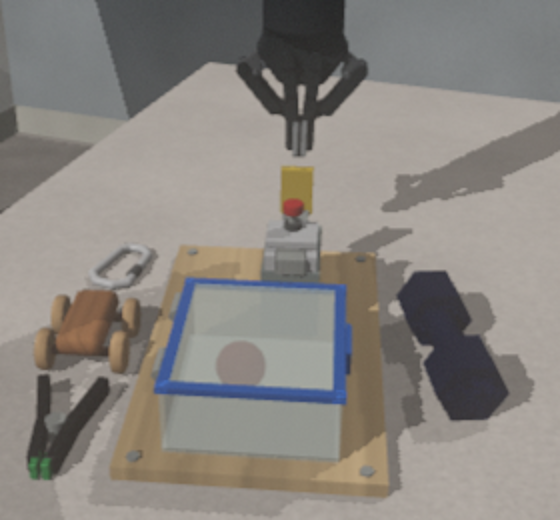

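Both views agree: the lid is flat and shut, and the fingers line up with the tab, which sits at about (436,219) in the top view. Now I'll make contact and push.

```bash
python3 - <<'E'
from h import *
from bench import manip,viewer
s=np.load("s.npy"); yb=np.array([-np.sin(s[2]),np.cos(s[2]),0])
def by(): 
    o=manip.observe(); return (o["tool_pos"]-b2w(s,[0,0,0]))@yb, o
r=manip.movel(b2w(s,[-.02,-.125,.122]),speed=.03,threshold=1.8)
y0,o=by(); print(r,y0,o["ft_force"],o["clock"])
if r:
    r=manip.movel(b2w(s,[-.02,y0+.054,.122]),speed=.04,threshold=18)
    y1,o=by(); print(r,y1,y1-y0,o["ft_force"]@yb,o["tool_pos"],o["clock"])
    p=viewer.snapshot("top"); cv2.imwrite("pics/d_top.png",cv2.resize(p["color"][110:370,210:490,::-1],(560,520)))
    p=viewer.snapshot("side"); cv2.imwrite("pics/d_side.png",cv2.resize(p["color"][110:370,210:490,::-1],(560,520)))
E
```

```text
True -0.14553694137239223 [ 0.9651675  -1.18635848  0.41385397] 11.1583
True -0.09783345372376628 0.04770348764862595 -7.57780714076636 [ 0.60597652 -0.09719382  0.12182514] 12.4
```

View pics/d_side.png

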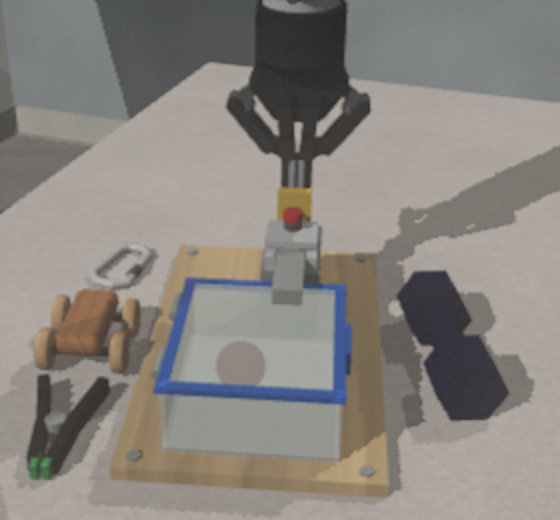

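The side picture shows the nose out over the lid and the knob dropped. I'll nudge once more to confirm the end stop, then release.

```bash
python3 - <<'E'
from h import *
from bench import manip,viewer
s=np.load("s.npy"); yb=np.array([-np.sin(s[2]),np.cos(s[2]),0])
def by(): 
    o=manip.observe(); return (o["tool_pos"]-b2w(s,[0,0,0]))@yb, o
y0,o=by(); print(y0,o["ft_force"]@yb)
r=manip.movel(b2w(s,[-.02,y0+.005,.122]),speed=.015,threshold=12)
y1,o=by(); print(r,y1,o["ft_force"]@yb)
manip.wait(.2); y1,o=by(); print(y1,o["ft_force"]@yb,o["clock"])
manip.movel(b2w(s,[-.02,-.2,.122]),speed=.12)
manip.movel(b2w(s,[-.02,-.2,.2]),speed=.15)
manip.wait(.3)
for n in("top","side"):
    p=viewer.snapshot(n); im=p["color"][:,:,::-1].copy()
    for t,c in((.03,(255,0,255)),):
        q=np.array([proj(p,b2w(s,[x,-.135+t,z])) for x,z in((-.035,.075),(-.005,.075),(-.005,.12),(-.035,.12))])
        cv2.polylines(im,[np.round(q*16).astype(np.int32)],True,c,1,shift=4)
    cv2.imwrite(f"pics/e_{n}.png",cv2.resize(im[110:370,210:490],(780,724),interpolation=cv2.INTER_CUBIC)[:600])
print(manip.observe()["clock"])
E
```

```text
-0.09833344976184834 -7.301886747339337
False -0.09621775060140249 -13.129526338872322
-0.09621773171605905 -13.663324145053533 13.1167
15.225
```

View pics/e_top.png

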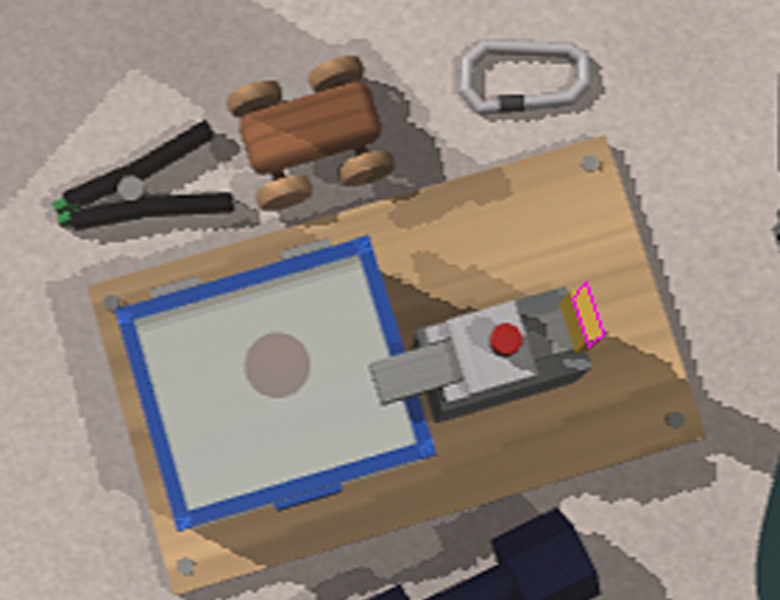

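View pics/e_side.png

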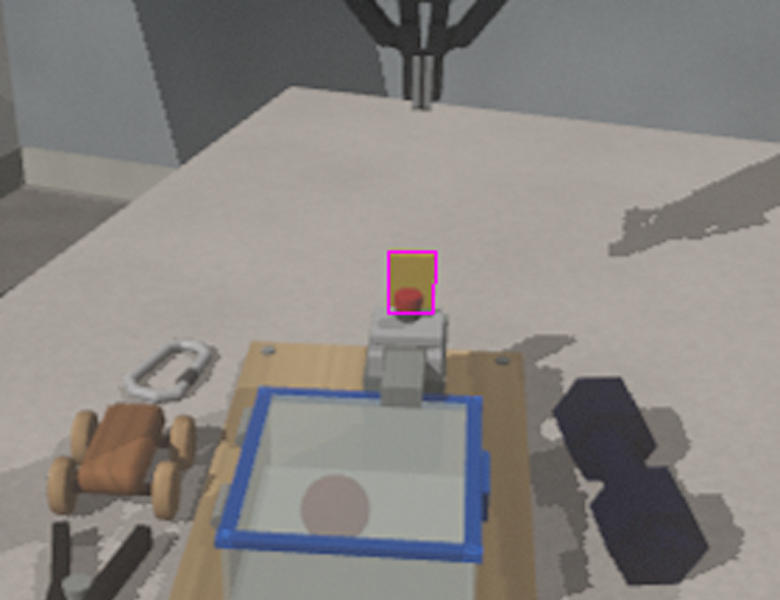

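The predicted 0.030 tab outline falls on the tab in both pictures (about (590,315) in the top crop). The nose lies over the shut lid, the knob is down, and the ball and surrounding things are in place. Handing in.

```bash
python3 -c "
from bench import manip
manip.close_job()"
```

```text
the job is handed in; nothing more can be done
```

The lid is shut and the bolt is latched half-way across it. I handed the job in at about 15 s, with the arm clear of everything.

- **Lid:** I pressed it down with closed fingers until the force threshold tripped. The fingertips were then at 72 mm, which is the shut height, and both camera views show the rim flat on the box.
- **Bolt:** I pushed the tab in about 49 mm from first contact. The reaction there was 13.7 N, more than the 8.4 N the spring gives at full travel, so the tab was at its end stop. The first push had tripped the force threshold about 2 mm short, so I nudged it further before letting go.
- **Last check:** After I withdrew, the tab matched the outline predicted for 0.030 m of travel in both views. The nose lies over the shut lid and the red knob is down. The ball is still in the box, and the dumbbell, roller, carabiner and clamp look unmoved.
- **Disagreements:** The recogniser gave a few false or swapped detections, such as the tab and knob in the later pictures. I did not use those and relied on the fitted board pose and the pictures instead. The fit itself was off by up to 7 pixels at one lid corner, and by 4 pixels or less everywhere else.

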